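# Two metered turns on the pellet feeder

## Robot

A 6-joint arm with a two-finger parallel gripper is mounted at the origin on a cart in front of the work surface, level with it; the furniture and walls round the work are solid. World frame = base frame: x ahead of the robot, y to its left, z up, the work surface at z = 0. Lengths are in m, angles in rad, forces in N, time in s.
With the tool pointing down it reaches from about 0.225 to 0.875 m from the base axis. Payload 3.4 kg.
Tool frame: the origin (TCP) lies between the finger pads; the fingertips stand 19 mm ahead of it and the grasp point (between the pads) is the TCP; z points along the fingers, y is the line along which they close (so a half turn about z gives the same grasp; the last joint's range is limited). The gripper opens to 85 mm and grips with 20 to 120 N. Pads are 22 mm wide; open, the fingers measure 114 mm over their backs; the gripper's body (76 mm by 85 mm) begins 54 mm behind the grasp point. The pads swing forward as they close: fully open they stand 13 mm farther back than shut.
Start: joints at [-1.272, 0.276, 1.505, -0, 1.361, -0.121], TCP at [0.234, -0.525, 0.25] pointing down, gripper open.
Joint ranges: [-2.89, 2.89], [-0.75, 2.08], [0.22, 2.7], [-1.18, 4.32], [0.11, 2.71], [-2.7, 2.7]. Speed limits (rad/s): [2.57, 2.57, 3.14, 3.14, 3.14, 3.14].

## Interface

Orientations are given as a unit quaternion [w, x, y, z].
In Python, from rig import get_state, imaging, ticket gives the robot as it stands. The module is installed in compiled form; this text tells all that it offers.
- The arm moves only by the shell command python3 -m inch 'ROWS' [FORCE]. ROWS is JSON, a list of rows, each an object with "claw": the opening, from -1 (shut) to 1 (fully open); "travel": the shift along the world's x, y, z in units of 200 mm (1.0 is 200 mm), a list of three; "turn": the turn about the world's z in units of 180 degrees (1.0 is 180 degrees). A call has 1 to 5 rows; each row is the pose to reach, as a shift and turn from the pose commanded when the call began, turning the shorter way round; what a row does not reach only later rows make up. A row lasts 1/10 s, in which the tool goes at most 50 mm and 8.59 degrees, less where a joint would pass 70% of its speed; a pose out of reach is approached as far as the arm can. A call with a number of a shift or a turn outside -1 to 1 is refused whole. A call with a gripper value outside its range is refused whole. The fingers move at their own pace and stop on an object; FORCE is the grip in N (left out, the last holds). Time passes only in rows, so rows that repeat a pose let the fingers close. It gives the time, the measured TCP pose, the force, the opening and the grip force at its end, in the units of the state.
- get_state(): the state, without advancing time (a new reading comes with each control period).
- imaging.get_image(name): name is "side" or "top"; returns the picture (384x512x3 uint8, red, green, blue); there is no depth.
- imaging.camera_params(name): a dict with "camera_matrix" (3x3 intrinsics, pixels), "cam_to_world" (4x4, takes a point from camera to world coordinates). Camera axes: x right, y down, z forward; pixel columns grow to the right and rows downward; lengths in m; the calibration is good to about 2 mm. A picture is of the moment at which its call begins. camera_params takes no time and is no camera call.
- ticket.sign_off(): hands the job in; it is judged then, once.
The state is a dict: "clock": time; "qpos": joint angles; "qd": joint speeds; "effort": joint torques, N m; "position": TCP position; "ee_rot": TCP orientation; "contact_force": force on the tool from outside, world axes, zero at the start; "moment": the same for the moment, N m; "width": finger opening in m; "gripper_force": force on a finger pad.
Only numpy, scipy, OpenCV 4.12 (cv2) and the standard library are available. Lean on these libraries where they do the work, as an engineer would, in place of code of your own. Each camera call takes 0.05 s, during which the arm holds its last target. There are 200 camera calls.

## Task

Run a calibration dose on the pellet feeder: slide its gate fully open, turn the crank clockwise (seen from above) through its slack until you feel the metering drum take up the load, and from that point give exactly two more full turns, clockwise only, then slide the gate fully shut. The feeder stands loose on the bench: do not shove it about or knock the things around it, and let go at the end.

Things in the scene. Friction and masses are not known exactly. Their poses are not given: they have to be found in the camera images.
- feeder: grey pellet feeder, housing 170 x 120 x 88 mm high, 4.5 to 6 kg, loose on rubber feet: a hard sideways push (some 25 N or more) slides it. Origin on the bench under the crank spindle; x to its back, y to its left, z up. Housing from x -65 to +105 mm, y +-60 mm (foot plate 4 mm wider); an aluminium chute with the gate sticks out to x = -169 mm
- spindle_top (a point): point on the crank's vertical axis, 104 mm above the bench. Crank's slack: from the start it turns clockwise almost freely (under 1 N at the handle) for 0.1 to 0.67 turn, different each time; then a dog meets the metering drum inside and it turns on with a steady drag of about 9 N at the handle, no end stop. The drum stays where it is left; nothing outside shows its angle
- crank_handle (a point): middle of the crank's upright handle, 141 mm above the bench: black round sleeve 19 mm across, 52 mm tall (115 to 167 mm above the bench), spinning freely on its pin, so it can be held without turning the wrist. Circles the spindle at 50 mm radius. Arm and hub below it end at 108 mm, all else lower. Turned far anticlockwise it would drag the drum backwards
- gate_tab (a point): middle of the upper part of the gate's upright steel tab, 98 mm above the bench; the tab is 18 mm (feeder x) by 12 mm (feeder y) and stands clear from 72 to 112 mm above the bench. It is 120 mm in front (-x) of the spindle. The gate slides along the feeder's y.
- gate (a joint): slide of the gate: 0 = shut, 0.040 m = fully open, growing towards the feeder's +y (its left); about 2.5 N of friction, stays where it is left, with a hard stop at each end. It starts shut.
- counter (a joint): sealed tell-tale inside the housing, invisible: creeps 0.00005 m for each clockwise turn of the metering drum, 0 at the start. It is the judge's record; its readings are far noisier than that, so it cannot be used to count.
- jar_lid: black upturned jar lid, 63 mm across, 13 mm high, catching under the chute's mouth; leave it alone
- flux_bottle: bottle 42 mm across, 88 mm tall, origin under its centre; leave it alone
- foil_roll: roll of copper foil lying flat, 62 mm across, 8 mm high; leave it alone
- patina_bottle: white bottle 51 mm across, 85 mm tall, origin under its centre; leave it alone

How it is judged:
On the way, in this order (a step that is already met when the one before it is completed fails the run):
1. the gate is fully open before the drum has turned (value of joint gate above 0.035 m and value of joint counter below 2.5e-06 m), for 0.1 s.
2. the drum has made two turns with the gate still open (value of joint counter above 9.625e-05 m and value of joint gate above 0.035 m), for 0.1 s.
At the end, for the whole second after the job is handed in: the metering drum has turned two turns (720 degrees, within 27 degrees) clockwise, and the gate is shut again to within 4 mm (value of joint counter between 9.625e-05 and 0.00010375 m and value of joint gate below 0.004 m); the robot touches nothing.
It fails at once if the drum is turned more than 27 degrees past two turns (value of joint counter above 0.00010375 m).
It fails at once if the drum is turned backwards by more than 15 degrees (value of joint counter below -2.1e-06 m).
It fails at once if the feeder is shoved more than 20 mm (distance of feeder from where it was at the start of the episode above 0.02 m).
It fails at once if the feeder is tipped (angle between feeder's own z axis and vertical above 0.12 rad).
It fails at once if a bystander is moved more than 20 mm (distance of any of jar_lid, flux_bottle, foil_roll, patina_bottle from where it was at the start of the episode above 0.02 m).
It also fails if it takes over 72 s, if anything falls off the work surface, if the arm or the gripper's body presses on something with over 40 N, if the wrist force passes 120 N, or if a joint passes its speed limit or range.

## Working session

There is one attempt and no reset: what is moved stays moved. The work goes in short steps, Python scripts to look and compute and a shell command to move; the robot and the scene stay as the last step left them, time stands still between calls to the robot, and variables do not carry over. Pictures are saved under pics/ and viewed, at most 10 in all, crops included, and the job is handed in when it is done.

```bash
mkdir -p pics; cat > h.py <<'E'
import numpy as np, cv2
from rig import get_state, imaging, ticket
def snap(n,f):
    im=imaging.get_image(n); cv2.imwrite('pics/'+f,im[:,:,::-1]); return im
def ray(n,u,v):
    p=imaging.camera_params(n);K=np.array(p["camera_matrix"]);T=np.array(p["cam_to_world"])
    d=T[:3,:3]@np.linalg.inv(K)@[u,v,1.];return T[:3,3],d/np.linalg.norm(d)
def onz(n,u,v,z):
    o,d=ray(n,u,v);return o+d*(z-o[2])/d[2]
def tri(a,b):
    (o1,d1),(o2,d2)=ray(*a),ray(*b)
    s=np.linalg.lstsq(np.c_[d1,-d2],o2-o1,rcond=None)[0]
    p,q=o1+s[0]*d1,o2+s[1]*d2;return (p+q)/2,np.linalg.norm(p-q)
def proj(n,P):
    p=imaging.camera_params(n);K=np.array(p["camera_matrix"]);T=np.linalg.inv(np.array(p["cam_to_world"]))
    c=K@(T@[*P,1])[:3];return c[:2]/c[2]
E
python3 - <<'E'
from h import *
np.set_printoptions(precision=4,suppress=True)
for n in('side','top'):
    im=snap(n,n+'0.png')
    p=imaging.camera_params(n);print(n,np.array(p["camera_matrix"]).tolist(),np.array(p["cam_to_world"]))
s=get_state();print(s)
E
```

```text
side [[354.7078168579287, 0.0, 251.19076930679574], [0.0, 354.7078168579287, 186.94485890477674], [0.0, 0.0, 1.0]] [[-0.9159 -0.2074  0.3436  0.2663]
 [-0.4012  0.4965 -0.7698  0.5635]
 [-0.0109 -0.8429 -0.538   0.5746]
 [ 0.      0.      0.      1.    ]]
top [[408.5569381561938, 0.0, 256.0204573788238], [0.0, 408.5569381561938, 194.64307802863146], [0.0, 0.0, 1.0]] [[ 0.025  -0.9839  0.1771  0.3666]
 [-0.9997 -0.0233  0.0115 -0.0763]
 [-0.0072 -0.1773 -0.9841  1.1149]
 [ 0.      0.      0.      1.    ]]
{'clock': 0.1, 'qpos': array([-1.272 ,  0.2765,  1.506 , -0.    ,  1.3607, -0.121 ]), 'qd': array([ 0.0002, -0.0013, -0.0039,  0.0003,  0.0018,  0.0007]), 'effort': array([  0.0015, -41.7701, -24.6403,  -0.0003,   0.0058,  -0.    ]), 'position': array([ 0.2342, -0.5247,  0.2495]), 'ee_rot': array([-0.0008,  0.9781,  0.2084, -0.0001]), 'contact_force': array([-0.0481,  0.1261,  0.5433]), 'moment': array([-0.018 , -0.0485,  0.0048]), 'gripper_force': 0.0, 'width': 0.0853520761200102}
```

View pics/side0.png

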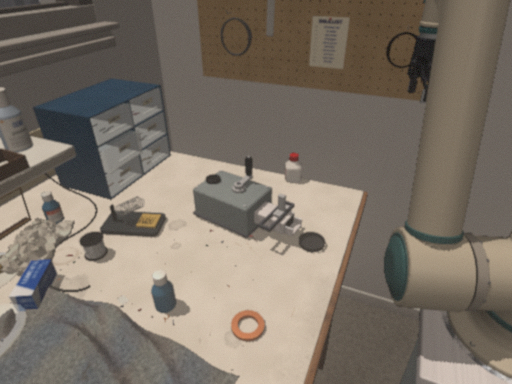

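View pics/top0.png

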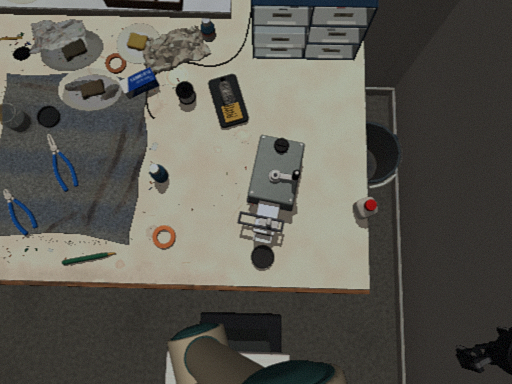

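The side view shows the feeder near (235,200), the handle near (249,166) and the gate frame near (280,212). In the top view the feeder is near (277,172), the handle near (296,175) and the gate near (262,222). I'll zoom in on both.

```bash
python3 - <<'E'
import cv2,numpy as np
a=cv2.imread('pics/side0.png')[145:260,185:335];b=cv2.imread('pics/top0.png')[130:272,225:325]
a=cv2.resize(a,None,fx=3,fy=3,interpolation=2);b=cv2.resize(b,None,fx=3.4,fy=3.4,interpolation=2)
c=np.zeros((500,800,3),np.uint8);c[:a.shape[0],:450]=a;c[:b.shape[0],455:455+b.shape[1]]=b[:500]
cv2.imwrite('pics/crop0.png',c)
E
```

```text
(no output)
```

View pics/crop0.png

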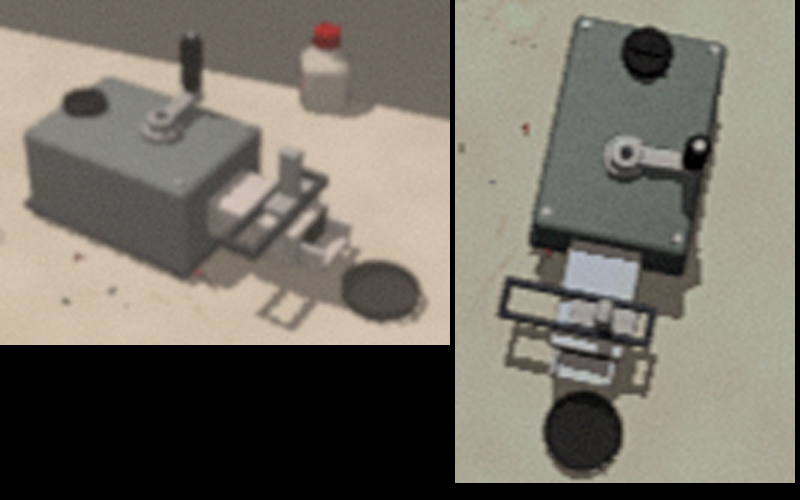

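```bash
python3 - <<'E'
from h import *
np.set_printoptions(precision=4,suppress=True)
T=lambda x,y:('top',225+(x-455)/3.4,130+y/3.4)
S=lambda x,y:('side',185+x/3,145+y/3)
print('hub',tri(T(627,153),S(163,118)),onz(*T(627,153),.104))
print('handletop',tri(T(700,145),S(191,35)),onz(*T(700,145),.167))
print('tabtop',tri(T(604,303),S(291,152)),onz(*T(604,303),.112))
c=[onz(*T(*p),.088) for p in((586,24),(714,48),(545,211),(677,238))]
for p in c:print(p)
d=c[0]-c[2]+c[1]-c[3];print('yaw x',np.degrees(np.arctan2(d[1],d[0])))
d=c[0]-c[1]+c[2]-c[3];print('yaw y-90',np.degrees(np.arctan2(d[1],d[0]))-90)
print('lid',onz(*T(583,430),.013),'patina',onz('top',366,210,.04))
E
```

```text
hub (array([ 0.6008, -0.1129,  0.1016]), np.float64(0.00018011295358205722)) [ 0.6003 -0.1128  0.104 ]
handletop (array([ 0.5956, -0.1623,  0.1567]), np.float64(0.0009645955382154277)) [ 0.5927 -0.1615  0.167 ]
tabtop (array([ 0.4849, -0.0983,  0.107 ]), np.float64(0.004548201308043592)) [ 0.4865 -0.0977  0.112 ]
[ 0.7052 -0.0802  0.088 ]
[ 0.6882 -0.1788  0.088 ]
[ 0.5579 -0.0525  0.088 ]
[ 0.5397 -0.1519  0.088 ]
yaw x -10.443509730033178
yaw y-90 -10.081233392183393
lid [ 0.3978 -0.0853  0.013 ] patina [ 0.5256 -0.3562  0.04  ]
```

```bash
python3 -m inch '[{"claw":0,"travel":[0.63,1.0,0],"turn":-0.19},{"claw":0,"travel":[0.63,1.0,0],"turn":-0.19},{"claw":0,"travel":[0.63,1.0,0],"turn":-0.19},{"claw":0,"travel":[0.63,1.0,0],"turn":-0.19},{"claw":0,"travel":[0.63,1.0,0],"turn":-0.19}]' 20
python3 -m inch '[{"claw":0,"travel":[0.63,1.0,0],"turn":0},{"claw":0,"travel":[0.63,1.0,0],"turn":0},{"claw":0,"travel":[0.63,1.0,0],"turn":0},{"claw":0,"travel":[0.63,1.0,0],"turn":0},{"claw":0,"travel":[0.63,1.0,0],"turn":0}]'
python3 -m inch '[{"claw":0,"travel":[0,0.14,-0.25],"turn":0},{"claw":0,"travel":[0,0.14,-0.25],"turn":0},{"claw":0,"travel":[0,0.14,-0.25],"turn":0}]'
python3 - <<'E'
from h import *
a=snap('top','x.png');b=snap('side','y.png')
a=cv2.resize(a[130:272,225:325],None,fx=3.4,fy=3.4,interpolation=2);b=cv2.resize(b[110:260,185:325],None,fx=3.2,fy=3.2,interpolation=2)
c=np.zeros((500,800,3),np.uint8);c[:480,:448]=b;c[:a.shape[0],455:455+a.shape[1]]=a
cv2.imwrite('pics/crop1.png',c[:,:,::-1])
E
```

```text
clock: 0.6
position: [0.3609, -0.3233, 0.25]
ee_rot: [-0.0, 0.996, -0.09, -0.0]
contact_force: [0.5, 0.5, -0.8]
width: 0.0425
gripper_force: 0.0
clock: 1.1
position: [0.4872, -0.1223, 0.2501]
ee_rot: [-0.0, 0.996, -0.088, -0.0]
contact_force: [-0.1, -0.5, -0.3]
width: 0.0424
gripper_force: 0.0
clock: 1.4
position: [0.4852, -0.0963, 0.1989]
ee_rot: [-0.0, 0.996, -0.088, -0.002]
contact_force: [-0.5, 0.4, 0.9]
width: 0.0427
gripper_force: 0.0
```

View pics/crop1.png

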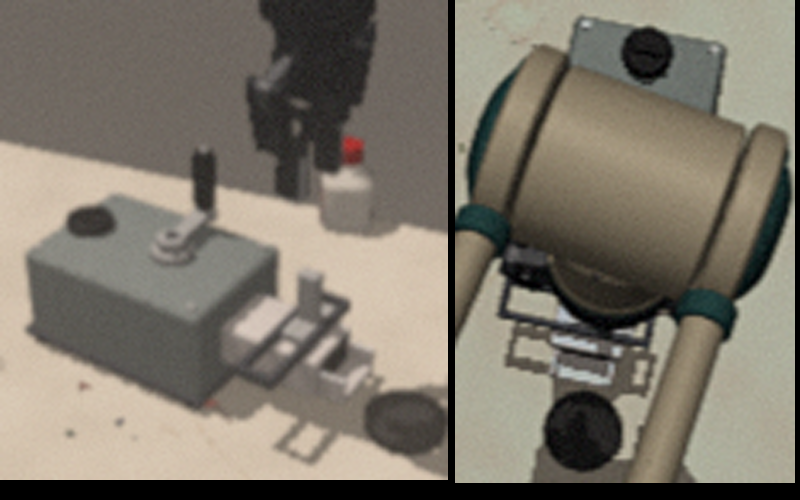

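The side crop shows the fingers at (287,200) and (330,170), straddling straight above the tab at (310,272). I'll descend.

```bash
python3 -m inch '[{"claw":0,"travel":[0,0,-0.2],"turn":0},{"claw":0,"travel":[0,0,-0.35],"turn":0},{"claw":0,"travel":[0,0,-0.48],"turn":0},{"claw":0,"travel":[0,0,-0.48],"turn":0}]'
python3 -m inch '[{"claw":-0.4,"travel":[0,0,0],"turn":0},{"claw":-0.6,"travel":[0,0,0],"turn":0},{"claw":-1,"travel":[0,0,0],"turn":0},{"claw":-1,"travel":[0,0,0],"turn":0},{"claw":-1,"travel":[0,0,0],"turn":0}]' 20
```

```text
clock: 1.9
position: [0.485, -0.0982, 0.1029]
ee_rot: [-0.0, 0.996, -0.089, -0.002]
contact_force: [-0.3, 0.2, -0.4]
width: 0.0428
gripper_force: 0.0
clock: 2.4
position: [0.4881, -0.0976, 0.1064]
ee_rot: [0.001, 0.996, -0.088, 0.002]
contact_force: [0.9, 0.9, 6.0]
width: 0.0113
gripper_force: 23.9
```

```bash
python3 -m inch '[{"claw":-1,"travel":[0.009,0.049,0],"turn":0},{"claw":-1,"travel":[0.018,0.098,0],"turn":0},{"claw":-1,"travel":[0.027,0.147,0],"turn":0},{"claw":-1,"travel":[0.027,0.147,0],"turn":0}]'
for i in 1; do python3 -m inch '[{"claw":-1,"travel":[0.0045,0.025,0],"turn":0},{"claw":-1,"travel":[0.0045,0.025,0],"turn":0}]'; python3 -m inch '[{"claw":-1,"travel":[0.003,0.015,0],"turn":0},{"claw":-1,"travel":[0.003,0.015,0],"turn":0}]'; done
```

```text
clock: 2.8
position: [0.4936, -0.0676, 0.1064]
ee_rot: [0.001, 0.996, -0.088, 0.002]
contact_force: [0.5, 0.5, 7.2]
width: 0.0117
gripper_force: 23.9
clock: 3.0
position: [0.4944, -0.0632, 0.1064]
ee_rot: [0.001, 0.996, -0.088, 0.002]
contact_force: [-0.3, -0.7, 6.4]
width: 0.0115
gripper_force: 23.9
clock: 3.2
position: [0.4949, -0.0606, 0.1064]
ee_rot: [0.001, 0.996, -0.088, 0.002]
contact_force: [-0.3, -0.1, 6.0]
width: 0.0117
gripper_force: 23.9
```

```bash
python3 -m inch '[{"claw":-1,"travel":[0.002,0.010,0],"turn":0},{"claw":-1,"travel":[0.002,0.010,0],"turn":0}]'; python3 -m inch '[{"claw":-1,"travel":[0.002,0.010,0],"turn":0},{"claw":-1,"travel":[0.002,0.010,0],"turn":0}]'
python3 - <<'E'
from h import *
print(get_state()['contact_force'])
a=snap('top','x.png');b=snap('side','y.png')
a=cv2.resize(a[130:272,225:325],None,fx=3.4,fy=3.4,interpolation=2);b=cv2.resize(b[110:260,185:325],None,fx=3.2,fy=3.2,interpolation=2)
c=np.zeros((500,800,3),np.uint8);c[:480,:448]=b;c[:a.shape[0],455:455+a.shape[1]]=a
cv2.imwrite('pics/crop2.png',c[:,:,::-1])
E
```

```text
clock: 3.4
position: [0.4953, -0.0587, 0.1064]
ee_rot: [0.001, 0.996, -0.088, 0.002]
contact_force: [-1.4, -1.5, 6.0]
width: 0.0112
gripper_force: 23.9
clock: 3.6
position: [0.4954, -0.0579, 0.1064]
ee_rot: [0.003, 0.996, -0.087, 0.002]
contact_force: [-1.7, -5.9, 7.0]
width: 0.0114
gripper_force: 23.9
[-1.69576489 -5.92473142  6.99185211]
```

View pics/crop2.png

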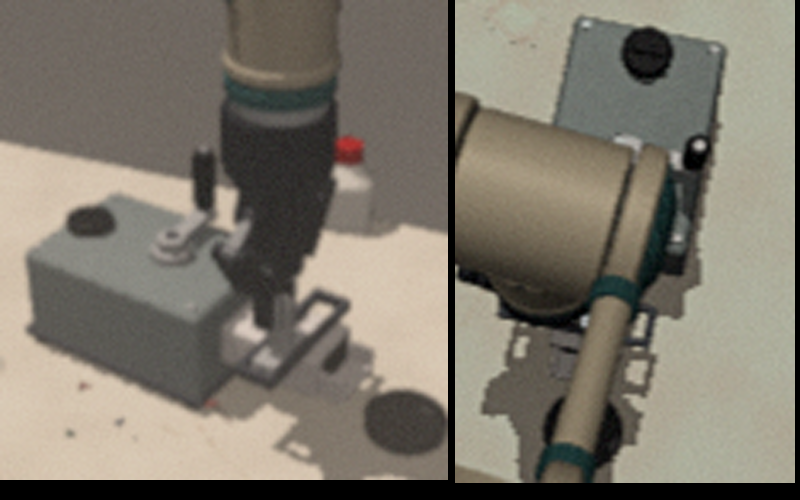

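The gate is at its stop: it moved 40.4 mm, the force is rising, and the side view shows the tab at the far-left end near (283,315). Next I release and go over the handle.

```bash
python3 -m inch '[{"claw":0,"travel":[0,0,0],"turn":0},{"claw":0,"travel":[0,0,0],"turn":0},{"claw":0.1,"travel":[0,0,0.2],"turn":0},{"claw":0.1,"travel":[0,0,0.4],"turn":0},{"claw":0.1,"travel":[0,0,0.55],"turn":0}]'
python3 -m inch '[{"claw":0.1,"travel":[0.51,-0.52,0],"turn":0},{"claw":0.1,"travel":[0.51,-0.52,0],"turn":0},{"claw":0.1,"travel":[0.51,-0.52,0],"turn":0},{"claw":0.1,"travel":[0.51,-0.52,0],"turn":0},{"claw":0.1,"travel":[0.51,-0.52,0],"turn":0}]'
python3 - <<'E'
from h import *
print(get_state()['position'])
a=snap('top','x.png');b=snap('side','y.png')
a=cv2.resize(a[130:272,225:325],None,fx=3.4,fy=3.4,interpolation=2);b=cv2.resize(b[110:260,185:325],None,fx=3.2,fy=3.2,interpolation=2)
c=np.zeros((500,800,3),np.uint8);c[:480,:448]=b;c[:a.shape[0],455:455+a.shape[1]]=a
cv2.imwrite('pics/crop3.png',c[:,:,::-1])
E
```

```text
clock: 4.2
position: [0.4944, -0.0555, 0.2164]
ee_rot: [-0.0, 0.996, -0.088, 0.001]
contact_force: [0.6, -0.3, -0.4]
width: 0.0468
gripper_force: 0.0
clock: 4.7
position: [0.596, -0.1599, 0.2132]
ee_rot: [-0.001, 0.996, -0.089, -0.001]
contact_force: [-0.8, 0.1, 0.5]
width: 0.0472
gripper_force: 0.0
[ 0.59597293 -0.1599449   0.21319454]
```

View pics/crop3.png

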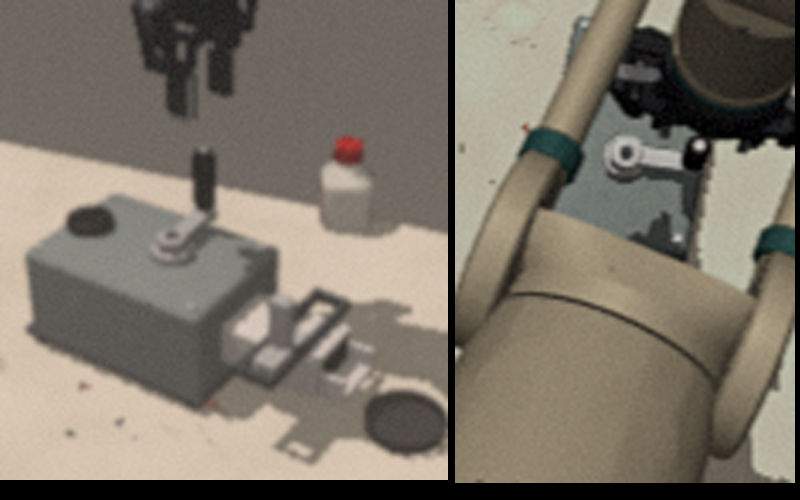

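The side crop shows the fingers at (178,113) and (220,92), straddling straight above the handle top at (204,150). The gate tab is at the open end.

```bash
python3 -m inch '[{"claw":0.1,"travel":[0,0,-0.12],"turn":0},{"claw":0.1,"travel":[0,0,-0.24],"turn":0},{"claw":0.1,"travel":[0,0,-0.34],"turn":0},{"claw":0.1,"travel":[0,0,-0.34],"turn":0}]'
python3 -m inch '[{"claw":-0.2,"travel":[0,0,0],"turn":0},{"claw":-0.4,"travel":[0,0,0],"turn":0},{"claw":-0.6,"travel":[0,0,0],"turn":0},{"claw":-0.7,"travel":[0,0,0],"turn":0},{"claw":-0.7,"travel":[0,0,0],"turn":0}]' 20
python3 -c "
from h import *
s=get_state();print(s['position'],s['contact_force'],s['moment'])"
```

```text
clock: 5.2
position: [0.593, -0.1576, 0.1439]
ee_rot: [-0.001, 0.996, -0.088, -0.003]
contact_force: [0.2, -0.4, 0.2]
width: 0.0471
gripper_force: 0.0
clock: 5.7
position: [0.5968, -0.1603, 0.1478]
ee_rot: [0.001, 0.996, -0.088, 0.001]
contact_force: [-1.2, -1.6, 6.0]
width: 0.0181
gripper_force: 20.0
[ 0.59675859 -0.16025145  0.14782706] [-1.23679647 -1.61996683  5.99036751] [-0.09278719  0.05845919  0.01011232]
```

```bash
python3 -c "
import numpy as np
for a in range(-95,-345,-10):
  f=lambda t:0.25*np.array([np.cos(np.radians(t)),np.sin(np.radians(t))])
  print(a,np.round(f(a-5)-f(a),4),np.round(f(a-10)-f(a),4))"
```

```text
-95 [-0.0216  0.0028] [-0.0429  0.0076]
-105 [-0.0208  0.0066] [-0.0409  0.0149]
-115 [-0.0193  0.0101] [-0.0377  0.0218]
-125 [-0.0173  0.0133] [-0.0334  0.028 ]
-135 [-0.0147  0.0161] [-0.028   0.0334]
-145 [-0.0117  0.0184] [-0.0218  0.0377]
-155 [-0.0083  0.0201] [-0.0149  0.0409]
-165 [-0.0047  0.0213] [-0.0076  0.0429]
-175 [-0.001   0.0218] [0.     0.0436]
-185 [0.0028 0.0216] [0.0076 0.0429]
-195 [0.0066 0.0208] [0.0149 0.0409]
-205 [0.0101 0.0193] [0.0218 0.0377]
-215 [0.0133 0.0173] [0.028  0.0334]
-225 [0.0161 0.0147] [0.0334 0.028 ]
-235 [0.0184 0.0117] [0.0377 0.0218]
-245 [0.0201 0.0083] [0.0409 0.0149]
-255 [0.0213 0.0047] [0.0429 0.0076]
-265 [0.0218 0.001 ] [0.0436 0.    ]
-275 [ 0.0216 -0.0028] [ 0.0429 -0.0076]
-285 [ 0.0208 -0.0066] [ 0.0409 -0.0149]
-295 [ 0.0193 -0.0101] [ 0.0377 -0.0218]
-305 [ 0.0173 -0.0133] [ 0.0334 -0.028 ]
-315 [ 0.0147 -0.0161] [ 0.028  -0.0334]
-325 [ 0.0117 -0.0184] [ 0.0218 -0.0377]
-335 [ 0.0083 -0.0201] [ 0.0149 -0.0409]
```

```bash
F="clock|posi|cont"; { python3 -m inch '[{"claw":-0.7,"travel":[-0.022,0.003,0],"turn":0},{"claw":-0.7,"travel":[-0.043,0.008,0],"turn":0}]'
python3 -m inch '[{"claw":-0.7,"travel":[-0.021,0.007,0],"turn":0},{"claw":-0.7,"travel":[-0.041,0.015,0],"turn":0}]'
python3 -m inch '[{"claw":-0.7,"travel":[-0.019,0.010,0],"turn":0},{"claw":-0.7,"travel":[-0.038,0.022,0],"turn":0}]'
python3 -m inch '[{"claw":-0.7,"travel":[-0.017,0.013,0],"turn":0},{"claw":-0.7,"travel":[-0.033,0.028,0],"turn":0}]'; } | grep -E "$F"
```

```text
clock: 5.9
position: [0.5889, -0.1587, 0.1478]
contact_force: [0.9, -0.4, 5.4]
clock: 6.1
position: [0.5805, -0.1556, 0.1478]
contact_force: [0.3, -0.6, 5.9]
clock: 6.3
position: [0.5729, -0.1511, 0.1477]
contact_force: [0.6, -0.8, 5.4]
clock: 6.5
position: [0.5664, -0.1454, 0.1477]
contact_force: [0.8, 0.3, 5.8]
```

```bash
F="posi|cont"; { python3 -m inch '[{"claw":-0.7,"travel":[-0.015,0.016,0],"turn":0},{"claw":-0.7,"travel":[-0.028,0.033,0],"turn":0}]'
python3 -m inch '[{"claw":-0.7,"travel":[-0.012,0.018,0],"turn":0},{"claw":-0.7,"travel":[-0.022,0.038,0],"turn":0}]'
python3 -m inch '[{"claw":-0.7,"travel":[-0.008,0.020,0],"turn":0},{"claw":-0.7,"travel":[-0.015,0.041,0],"turn":0}]'
python3 -m inch '[{"claw":-0.7,"travel":[-0.005,0.021,0],"turn":0},{"claw":-0.7,"travel":[-0.008,0.043,0],"turn":0}]'
python3 -m inch '[{"claw":-0.7,"travel":[-0.001,0.022,0],"turn":0},{"claw":-0.7,"travel":[0,0.044,0],"turn":0}]'; } | grep -E "$F"
```

```text
position: [0.5608, -0.1387, 0.1477]
contact_force: [1.3, -0.8, 6.4]
position: [0.5566, -0.1311, 0.1476]
contact_force: [0.6, -0.2, 4.9]
position: [0.5537, -0.1229, 0.1477]
contact_force: [2.4, -0.3, 5.0]
position: [0.5522, -0.1144, 0.1476]
contact_force: [2.3, -1.3, 5.0]
position: [0.5523, -0.1089, 0.1477]
contact_force: [1.2, -10.7, 5.2]
```

```bash
python3 -c "
import numpy as np
from scipy.optimize import least_squares as L
P=np.array([[.5968,-.1603],[.5889,-.1587],[.5805,-.1556],[.5729,-.1511],[.5664,-.1454],[.5608,-.1387],[.5566,-.1311],[.5537,-.1229],[.5522,-.1144],[.5523,-.1089]])
f=lambda q:np.hypot(*(P-q[:2]).T)-q[2]
print(L(f,[.6,-.112,.05]).x)
c=L(lambda q:np.hypot(*(P-q).T)-.05,[.6,-.112]).x;print(c)
for p in P:print(round(np.degrees(np.arctan2(*(p-c)[::-1]))%360,1),round(np.hypot(*(p-c)),4))
from h import get_state;s=get_state();print(s['position'],s['contact_force'])
"
```

```text
[ 0.60215997 -0.11054653  0.0499939 ]
[ 0.60216517 -0.11054212]
263.8 0.05
254.6 0.05
244.3 0.05
234.2 0.05
224.3 0.0499
214.2 0.05
204.3 0.05
194.3 0.05
184.4 0.0501
178.1 0.0499
[ 0.55226756 -0.10886743  0.14769466] [  1.2344937  -10.66799845   5.15036954]
```

```bash
python3 -c "
import numpy as np
f=lambda t:0.25*np.array([np.cos(np.radians(t)),np.sin(np.radians(t))])
for a in range(175,-185,-60):
  print(a,[np.round(f(a-12*k)-f(a),3).tolist() for k in range(1,6)])"
```

```text
175 [[0.01, 0.051], [0.03, 0.099], [0.06, 0.142], [0.099, 0.178], [0.143, 0.205]]
115 [[0.049, 0.017], [0.101, 0.023], [0.153, 0.019], [0.203, 0.004], [0.249, -0.022]]
55 [[0.039, -0.034], [0.071, -0.076], [0.093, -0.123], [0.105, -0.174], [0.106, -0.227]]
-5 [[-0.01, -0.051], [-0.03, -0.099], [-0.06, -0.142], [-0.099, -0.178], [-0.143, -0.205]]
-65 [[-0.049, -0.017], [-0.101, -0.023], [-0.153, -0.019], [-0.203, -0.004], [-0.249, 0.022]]
-125 [[-0.039, 0.034], [-0.071, 0.076], [-0.093, 0.123], [-0.105, 0.174], [-0.106, 0.227]]
```

```bash
F="posi|cont|grip"; { python3 -m inch '[{"claw":-0.7,"travel":[0.010,0.051,0],"turn":0},{"claw":-0.7,"travel":[0.030,0.099,0],"turn":0},{"claw":-0.7,"travel":[0.060,0.142,0],"turn":0},{"claw":-0.7,"travel":[0.099,0.178,0],"turn":0},{"claw":-0.7,"travel":[0.143,0.205,0],"turn":0}]'
python3 -m inch '[{"claw":-0.7,"travel":[0.049,0.017,0],"turn":0},{"claw":-0.7,"travel":[0.101,0.023,0],"turn":0},{"claw":-0.7,"travel":[0.153,0.019,0],"turn":0},{"claw":-0.7,"travel":[0.203,0.004,0],"turn":0},{"claw":-0.7,"travel":[0.249,-0.022,0],"turn":0}]'; } | grep -E "$F"
```

```text
position: [0.5768, -0.0668, 0.1474]
contact_force: [-6.5, -7.4, 9.8]
gripper_force: 20.8
position: [0.6255, -0.0657, 0.1475]
contact_force: [-8.1, 6.9, 12.5]
gripper_force: 20.8
```

```bash
F="posi|cont|grip"; { python3 -m inch '[{"claw":-0.7,"travel":[0.039,-0.034,0],"turn":0},{"claw":-0.7,"travel":[0.071,-0.076,0],"turn":0},{"claw":-0.7,"travel":[0.093,-0.123,0],"turn":0},{"claw":-0.7,"travel":[0.105,-0.174,0],"turn":0},{"claw":-0.7,"travel":[0.106,-0.227,0],"turn":0}]'
python3 -m inch '[{"claw":-0.7,"travel":[-0.010,-0.051,0],"turn":0},{"claw":-0.7,"travel":[-0.030,-0.099,0],"turn":0},{"claw":-0.7,"travel":[-0.060,-0.142,0],"turn":0},{"claw":-0.7,"travel":[-0.099,-0.178,0],"turn":0},{"claw":-0.7,"travel":[-0.143,-0.205,0],"turn":0}]'; } | grep -E "$F"
```

```text
position: [0.6525, -0.1094, 0.148]
contact_force: [5.1, 10.7, 6.4]
gripper_force: 20.5
position: [0.6268, -0.1541, 0.1481]
contact_force: [10.0, 3.1, 2.1]
gripper_force: 20.0
```

```bash
F="clock|posi|cont"; { python3 -m inch '[{"claw":-0.7,"travel":[-0.049,-0.017,0],"turn":0},{"claw":-0.7,"travel":[-0.101,-0.023,0],"turn":0},{"claw":-0.7,"travel":[-0.153,-0.019,0],"turn":0},{"claw":-0.7,"travel":[-0.203,-0.004,0],"turn":0},{"claw":-0.7,"travel":[-0.249,0.022,0],"turn":0}]'
python3 -m inch '[{"claw":-0.7,"travel":[-0.039,0.034,0],"turn":0},{"claw":-0.7,"travel":[-0.071,0.076,0],"turn":0},{"claw":-0.7,"travel":[-0.093,0.123,0],"turn":0},{"claw":-0.7,"travel":[-0.105,0.174,0],"turn":0},{"claw":-0.7,"travel":[-0.106,0.227,0],"turn":0}]'; } | grep -E "$F"
```

```text
clock: 10.0
position: [0.5767, -0.1533, 0.1481]
contact_force: [8.5, -5.6, -0.1]
clock: 10.5
position: [0.5522, -0.1092, 0.1477]
contact_force: [1.2, -9.3, 3.3]
```

One full turn is done: the TCP is back at the contact point. Now the second turn.

```bash
F="clock|posi|cont"; { python3 -m inch '[{"claw":-0.7,"travel":[0.010,0.051,0],"turn":0},{"claw":-0.7,"travel":[0.030,0.099,0],"turn":0},{"claw":-0.7,"travel":[0.060,0.142,0],"turn":0},{"claw":-0.7,"travel":[0.099,0.178,0],"turn":0},{"claw":-0.7,"travel":[0.143,0.205,0],"turn":0}]'
python3 -m inch '[{"claw":-0.7,"travel":[0.049,0.017,0],"turn":0},{"claw":-0.7,"travel":[0.101,0.023,0],"turn":0},{"claw":-0.7,"travel":[0.153,0.019,0],"turn":0},{"claw":-0.7,"travel":[0.203,0.004,0],"turn":0},{"claw":-0.7,"travel":[0.249,-0.022,0],"turn":0}]'
python3 -m inch '[{"claw":-0.7,"travel":[0.039,-0.034,0],"turn":0},{"claw":-0.7,"travel":[0.071,-0.076,0],"turn":0},{"claw":-0.7,"travel":[0.093,-0.123,0],"turn":0},{"claw":-0.7,"travel":[0.105,-0.174,0],"turn":0},{"claw":-0.7,"travel":[0.106,-0.227,0],"turn":0}]'
python3 -m inch '[{"claw":-0.7,"travel":[-0.010,-0.051,0],"turn":0},{"claw":-0.7,"travel":[-0.030,-0.099,0],"turn":0},{"claw":-0.7,"travel":[-0.060,-0.142,0],"turn":0},{"claw":-0.7,"travel":[-0.099,-0.178,0],"turn":0},{"claw":-0.7,"travel":[-0.143,-0.205,0],"turn":0}]'; } | grep -E "$F"
```

```text
clock: 11.0
position: [0.5768, -0.0668, 0.1474]
contact_force: [-6.8, -6.1, 11.0]
clock: 11.5
position: [0.6256, -0.0657, 0.1475]
contact_force: [-7.0, 6.9, 12.5]
clock: 12.0
position: [0.6525, -0.1095, 0.148]
contact_force: [4.0, 9.5, 6.7]
clock: 12.5
position: [0.6268, -0.1541, 0.1481]
contact_force: [10.1, 2.9, 2.4]
```

```bash
F="clock|posi|cont"; { python3 -m inch '[{"claw":-0.7,"travel":[-0.049,-0.017,0],"turn":0},{"claw":-0.7,"travel":[-0.101,-0.023,0],"turn":0},{"claw":-0.7,"travel":[-0.153,-0.019,0],"turn":0},{"claw":-0.7,"travel":[-0.203,-0.004,0],"turn":0},{"claw":-0.7,"travel":[-0.249,0.022,0],"turn":0}]'
python3 -m inch '[{"claw":-0.7,"travel":[-0.039,0.034,0],"turn":0},{"claw":-0.7,"travel":[-0.071,0.076,0],"turn":0},{"claw":-0.7,"travel":[-0.093,0.123,0],"turn":0},{"claw":-0.7,"travel":[-0.105,0.174,0],"turn":0},{"claw":-0.7,"travel":[-0.106,0.227,0],"turn":0}]'; python3 -m inch '[{"claw":-0.7,"travel":[0,0,0],"turn":0},{"claw":-0.7,"travel":[0,0,0],"turn":0}]'; } | grep -E "$F"
```

```text
clock: 13.0
position: [0.5767, -0.1533, 0.1481]
contact_force: [8.9, -4.6, -0.7]
clock: 13.5
position: [0.5522, -0.1092, 0.1477]
contact_force: [0.1, -10.0, 3.0]
clock: 13.7
position: [0.5522, -0.1078, 0.1477]
contact_force: [1.4, -5.6, 5.3]
```

```bash
python3 -m inch '[{"claw":-0.7,"travel":[0,-0.007,0],"turn":0},{"claw":0,"travel":[0,-0.007,0],"turn":0},{"claw":0,"travel":[0,-0.007,0],"turn":0},{"claw":0,"travel":[0,-0.007,0],"turn":0}]' 
python3 -m inch '[{"claw":0,"travel":[0,0,0.17],"turn":0},{"claw":0,"travel":[0,0,0.34],"turn":0},{"claw":0,"travel":[-0.14,0.12,0.34],"turn":0},{"claw":0,"travel":[-0.28,0.245,0.34],"turn":0},{"claw":0,"travel":[-0.28,0.245,0.34],"turn":0}]'
python3 -c "
from h import *
b=snap('side','y.png');print(get_state()['position'])
cv2.imwrite('pics/crop4.png',cv2.resize(b[110:260,185:325],None,fx=4,fy=4,interpolation=2)[:,:,::-1])"
```

```text
clock: 14.1
position: [0.5497, -0.1062, 0.1456]
ee_rot: [-0.0, 0.996, -0.088, -0.001]
contact_force: [0.9, -0.1, 0.3]
width: 0.0424
gripper_force: 0.0
clock: 14.6
position: [0.4897, -0.0546, 0.2139]
ee_rot: [-0.001, 0.996, -0.087, -0.003]
contact_force: [-0.7, 0.0, -0.1]
width: 0.0422
gripper_force: 0.0
[ 0.49230441 -0.0561388   0.21417354]
```

View pics/crop4.png

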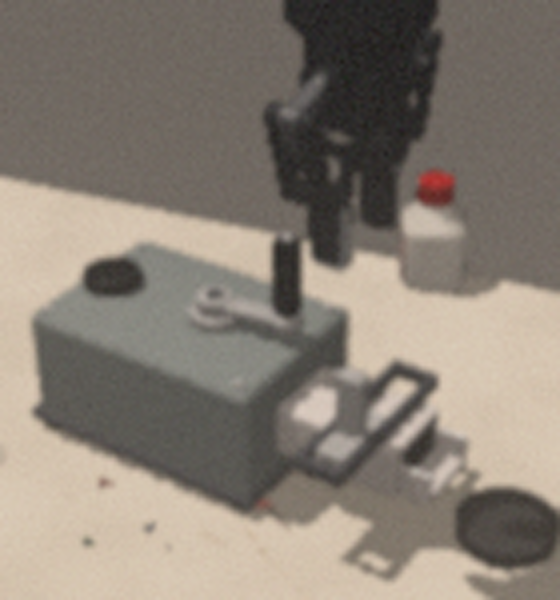

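The side crop shows the crank now pointing toward the chute with the handle at (287,275). The tab is at (350,395) in the open position, and the fingers are centred above it around (354,241). I'll descend, grip and shut the gate.

```bash
python3 -m inch '[{"claw":0,"travel":[0.01,-0.005,-0.17],"turn":0},{"claw":0,"travel":[0.01,-0.005,-0.34],"turn":0},{"claw":0,"travel":[0.01,-0.005,-0.5],"turn":0},{"claw":0,"travel":[0.01,-0.005,-0.5],"turn":0}]' |grep -E "posi|cont"
python3 -m inch '[{"claw":-0.4,"travel":[0,0,0],"turn":0},{"claw":-0.6,"travel":[0,0,0],"turn":0},{"claw":-1,"travel":[0,0,0],"turn":0},{"claw":-1,"travel":[0,0,0],"turn":0},{"claw":-1,"travel":[0,0,0],"turn":0}]' 20
python3 -m inch '[{"claw":-1,"travel":[-0.009,-0.049,0],"turn":0},{"claw":-1,"travel":[-0.018,-0.098,0],"turn":0},{"claw":-1,"travel":[-0.027,-0.147,0],"turn":0},{"claw":-1,"travel":[-0.027,-0.147,0],"turn":0}]'|grep -E "posi|cont"
```

```text
position: [0.4938, -0.0583, 0.1104]
contact_force: [-1.1, 0.6, 0.1]
clock: 15.55
position: [0.4981, -0.0591, 0.116]
ee_rot: [0.0, 0.996, -0.088, 0.002]
contact_force: [0.9, 0.6, 6.2]
width: 0.0114
gripper_force: 23.0
position: [0.4925, -0.0893, 0.116]
contact_force: [1.6, -0.9, 6.3]
```

Gripped. The rest of the travel goes in small steps.

```bash
{ python3 -m inch '[{"claw":-1,"travel":[-0.006,-0.03,0],"turn":0},{"claw":-1,"travel":[-0.006,-0.03,0],"turn":0}]'; python3 -m inch '[{"claw":-1,"travel":[-0.002,-0.010,0],"turn":0},{"claw":-1,"travel":[-0.002,-0.010,0],"turn":0}]';python3 -m inch '[{"claw":-1,"travel":[-0.002,-0.010,0],"turn":0},{"claw":-1,"travel":[-0.002,-0.010,0],"turn":0}]'; } |grep -E "posi|cont"
```

```text
position: [0.4915, -0.0948, 0.116]
contact_force: [0.7, 0.7, 7.0]
position: [0.4912, -0.0963, 0.116]
contact_force: [2.1, 0.8, 6.1]
position: [0.4909, -0.0981, 0.116]
contact_force: [2.1, 1.9, 5.7]
```

```bash
{ python3 -m inch '[{"claw":-1,"travel":[-0.002,-0.010,0],"turn":0},{"claw":-1,"travel":[-0.002,-0.010,0],"turn":0}]';python3 -m inch '[{"claw":-1,"travel":[0,-0.006,0],"turn":0},{"claw":-1,"travel":[0,-0.006,0],"turn":0}]'; } |grep -E "posi|cont"
```

```text
position: [0.4908, -0.0984, 0.116]
contact_force: [3.3, 7.4, 7.6]
position: [0.4908, -0.0986, 0.1159]
contact_force: [4.6, 9.3, 8.2]
```

The shut stop is felt after about 40 mm of travel. I'll unload, let go and back off.

```bash
python3 -m inch '[{"claw":-1,"travel":[0.001,0.01,0],"turn":0},{"claw":0,"travel":[0.001,0.01,0],"turn":0},{"claw":0,"travel":[0.001,0.01,0],"turn":0},{"claw":0,"travel":[0.001,0.01,0],"turn":0}]'|grep -E "posi|cont|wid"
python3 -m inch '[{"claw":0,"travel":[0,0,0.2],"turn":0},{"claw":0,"travel":[0,0,0.4],"turn":0},{"claw":0,"travel":[0,0,0.6],"turn":0},{"claw":0,"travel":[0,0,0.6],"turn":0}]'|grep -E "posi|cont"
python3 -c "
from h import *
b=snap('side','y.png')
cv2.imwrite('pics/crop5.png',cv2.resize(b[110:260,185:325],None,fx=4,fy=4,interpolation=2)[:,:,::-1])"
```

```text
position: [0.4882, -0.0994, 0.114]
contact_force: [0.2, -0.4, -0.2]
width: 0.0425
position: [0.4918, -0.1006, 0.2396]
contact_force: [-0.3, -0.9, 0.7]
```

View pics/crop5.png

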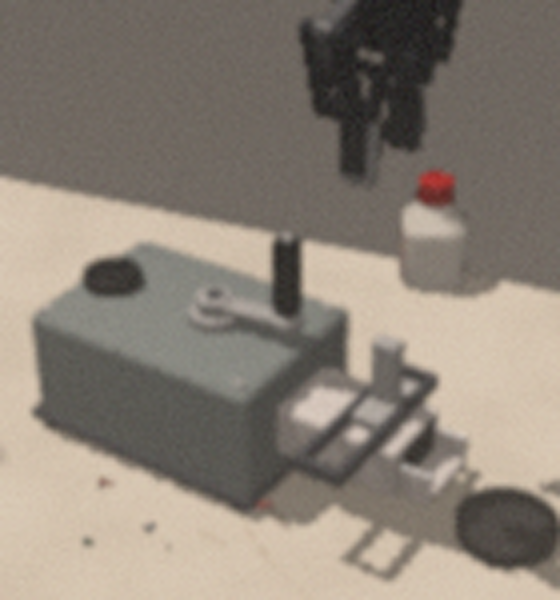

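The tab is back at (388,362), its starting place. The crank at (287,275) has not moved and the gripper is clear.

```bash
python3 -c "
from rig import ticket
print(ticket.sign_off())"
```

```text
the job is handed in; nothing more can be done
None
```

I opened the gate to its stop, gave the drum two clockwise turns (about 721° by the arm's readings) from where it took up the load, shut the gate to its stop, let go and handed the job in; the judge's verdict was not shown.

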